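# Ease a sample tin onto the rocker tray until it tips to the magnifier

### The job

Slide the flat sample tin across the grey plastic deck to the fence and along it onto the rocker tray, slowly and gently, until the tin's own weight tips the tray all the way down towards the magnifier end. Take the push off as soon as the tray begins to dip (if it comes level again, ease the tin a little further), so that it goes down slowly and untouched with the tin lying flat on it; never touch the tray itself, and leave the jars and the brush alone.

Things in the scene. Friction and masses are not known exactly. Their poses are not given: they have to be found in the camera images.
- tin_center (a point): Centre (half-way up, 22.5 mm above its underside) of the flat lidded metal sample tin, 130 mm long (its own x) by 100 mm wide (its y) by 45 mm high, too wide to grip; about 0.35 to 0.7 kg, unknown. It starts on the deck, clear of the fence, its x axis roughly (within 0.2 rad) along the lane.
- stand: Fixed transfer stand, its position and heading vary. Origin on the bench, under the middle of the line where deck meets tray. Its x axis points along the lane, from deck to tray; z up. The grey plastic deck's top is 75 mm above the bench and spans x -237 to -2 mm, y -66 to +169 mm; only its -y side has a fence.
- fence (a point): Foot of the fence's inner face, half-way along it, on the deck's top, at stand x = -120, y = -54 mm. The aluminium fence is straight, 22 mm high above the deck and runs the deck's whole length along x. A tin flat against it (tin centre at stand y = -4 mm) enters the tray freely.
- rocker (a joint): Angle of the rocker tray, rad: 0 level (empty; its counterweight holds it there against a stop), 0.22 fully tipped, far end (+x of the stand) down. Damped: just overbalanced it goes down over about 1 to 4 s and stays down. Near the balance point the push itself drags the tray: it may dip while the tin is pushed and come level when the push is taken off; then the tin must go a little further.
- tray_pivot (a point): Point on the tray floor above the pivot, at stand x = 120, y = 0 mm. Level, the floor is 73.5 mm above the bench (1.5 mm below the deck) and spans stand x 4 to 260 mm, 116 mm wide between rails 14 mm high. The axis is 12 mm below, along y. The tray tips when the tin's centre is some 20 to 60 mm beyond this point, depending on the unknown weights of tin and counterweight.
- tray_end (a point): Middle of the tray floor at its far end, at the 10 mm high end lip, 138 mm beyond the pivot; it sinks about 30 mm when the tray tips, while the near end beside the deck rises about 25 mm, so nothing must be left low over it. Two dark steel counterweights are fixed outside the rails at the near end.
- jar_large: Bystander: closed glass jar, 72 mm across, 115 mm high, standing on the bench; origin at its underside. Leave alone.
- jar_small: Bystander: closed glass jar, 56 mm across, 85 mm high, standing on the bench; origin at its underside. Leave alone.
- brush: Bystander: brush 170 mm long lying on the bench on the robot's side of the tray. Leave alone.
Not all that is in view belongs to the job. Of the things that look like the part that bears tin_center, the largest one is meant.

How it is judged (in metres and radians):
On the way, in this order (a step that is already met when the one before it is completed fails the run):
1. the tin is wholly on the tray, tray still level (x of tin_center in the frame of stand above 0.08 m and value of joint rocker below 0.04 rad), for 0.1 s.
2. the tray has tipped right down with the tin on it, robot off the tin (value of joint rocker above 0.2 rad and distance between tin_center and tray_pivot below 0.1 m and contact force between each of the arm, the fingers and tin below 0.3 N), for 0.2 s.
At the end, for the whole second after the job is handed in: The tray is tipped down (joint above 0.20 rad of 0.22) and still, with the tin lying flat on its floor (within 0.05 rad), roughly in line (within 0.35 rad), its centre within 100 mm of the pivot point, at rest, released (value of joint rocker above 0.2 rad and angle between the z axis of tin_center and the z axis of tray_pivot, either way round below 0.05 rad and angle between the x axis of tin_center and the x axis of stand, either way round below 0.35 rad and distance between tin_center and tray_pivot below 0.1 m and linear speed of tin below 0.01 m/s and velocity of joint rocker below 0.02 rad/s); the robot touches nothing.
It fails at once if the robot still pushes the tin (over 1 N) when the tray is more than half-way down (value of joint rocker above 0.12 rad and contact force between any of the fingers, the arm and tin above 1 N).
It fails at once if the robot touches the tray (over 1 N) (contact force between any of the fingers, the arm and rocker above 1 N).
It fails at once if the tray goes down fast (over 0.8 rad/s) (velocity of joint rocker above 0.8 rad/s).
It fails at once if the tin is pushed with more than 25 N (contact force between the fingers and tin above 25 N).
It fails at once if a jar or the brush is moved more than 25 mm (distance of any of jar_large, jar_small, brush from where it was at the start of the episode above 0.025 m).
It also fails if it takes over 67 s, if anything falls off the work surface, if the arm or the gripper's body presses on something with over 40 N, if the wrist force passes 120 N, or if a joint passes its speed limit or range.

### The arm

A 7-joint arm with a two-finger parallel gripper is mounted at the origin on the work surface. World frame = base frame: x ahead of the robot, y to its left, z up, the work surface at z = 0. Lengths are in mm, angles in rad, forces in N, time in s.
With the tool pointing down it reaches from about 400 to 875 mm from the base axis. Payload 4.4 kg.
Tool frame: the origin (TCP) lies on the centre line of the jaws, within the pads' length; the fingertips stand 25 mm ahead of it and the grasp point (between the pads) lies 6 mm ahead of it (ctrl.finger_overhang is the distance from the TCP to the fingertips, in mm); z points along the fingers, y is the line along which they close (so a half turn about z gives the same grasp; the last joint's range is limited). The gripper opens to 85 mm and grips with 20 to 120 N. Pads are 22 mm wide; open, the fingers measure 114 mm over their backs; the gripper's body (76 mm by 85 mm) begins 54 mm behind the grasp point. The pads swing forward as they close: fully open they stand 13 mm farther back than shut.
Start: joints at [1.131, 0.628, 0.038, 1.517, -0.027, 0.996, -0.02], TCP at [237.378, -605.119, 256.313] pointing down, gripper open.
Joint ranges: [-3.06, 3.06], [-0.37, 2.12], [-1.25, 1.32], [0.18, 2.47], [-1.1, 4.24], [0.23, 1.98], [-2.94, 2.94]. Speed limits (rad/s): [2.57, 2.57, 3.14, 3.14, 3.14, 3.14, 3.14].

### API

Orientations are given as [roll, pitch, yaw] about the fixed x, y, z axes, in that order (R = Rz(yaw) Ry(pitch) Rx(roll)).
In Python, from cell import ctrl gives the robot as it stands. The module is installed in compiled form; this text tells all that it offers.
- The arm moves only by the tool play_rows, never from a script. Its argument "targets" is a list of rows, each a list of 5 numbers: the closure, from 0 (fully open) to 1 (shut), then the shift along the tool's x, y, z in cm, then the turn about the tool's z in degrees. In form: [[gripper, dx, dy, dz, spin], ...]. A call has 1 to 10 rows; each row is the pose to reach, as a shift and turn from the pose commanded when the call began, along the tool's axes at that moment; what a row does not reach only later rows make up. A row lasts 1/10 s, in which the tool goes at most 50 mm and 8.59 degrees, less where a joint would pass 70% of its speed; a pose out of reach is approached as far as the arm can. A call with a gripper value outside its range is refused whole. The fingers move at their own pace and stop on an object; the grip force is fixed at half the most. Time passes only in rows, so rows that repeat a pose let the fingers close. It gives the time, the measured TCP pose, the force, the opening and the grip force at its end, in the units of the state.
- ctrl.read_state(): the state, without advancing time (a new reading comes with each control period).
- ctrl.get_image(name): name is "scene" or "top"; returns (picture, depth): 400x640x3 uint8, red, green, blue; 400x640 float32, mm along the optical axis (not along the pixel's ray), 0 where there is no reading.
- ctrl.calibration(name): a dict with "vfov" (degrees; the focal length in pixels is half the picture's height over the tangent of half this angle, whatever the lens; pixels are square), "cx", "cy" (the principal point, pixels), "extrinsics" (4x4, takes a point from camera to world coordinates). Camera axes: x right, y down, z forward; pixel columns grow to the right and rows downward; lengths in mm; the calibration is good to about 2 mm. A picture is of the moment at which its call begins. calibration takes no time and is no camera call.
- ctrl.finish_job(): hands the job in; it is judged then, once.
Trained networks look in the newest picture that a camera, given by its name, has taken for a name from the list of things; names that differ only in an ending like _2 or _b are one class to them, and where a whole thing is asked for, a point or a joint stands for the part that bears it (a point fixed in the world has none). Each returns a list of dicts, best first, with "confidence" (0 to 1); they miss things now and then, are a little off and sometimes report something else, mostly with a low value. They report only what shows in the picture. A call takes as long as a camera call. They do not tell look-alikes from the thing itself.
- ctrl.search_frame(camera, name): "bbox" ([left, top, right, bottom] in pixels, round what is visible of it).
- ctrl.trace(camera, name): "pixels" (400x640 bool, what is visible of it) and "bbox" ([left, top, right, bottom] in pixels, round what is visible of it).
The state is a dict: "clock": time; "qpos": joint angles; "qd": joint speeds; "tau": joint torques, N m; "eef_pos": TCP position; "tool_rot": TCP orientation; "force": force on the tool from outside, world axes, zero at the start; "torque": the same for the moment, N m; "width": finger opening in mm; "gripper_force": force on a finger pad.
Only numpy, scipy, OpenCV 4.12 (cv2) and the standard library are available. Lean on these libraries where they do the work, as an engineer would, in place of code of your own. Each camera call takes 0.05 s, during which the arm holds its last target. There are 200 camera calls.

## Working session

There is one attempt and no reset: what is moved stays moved. The work goes in short steps, Python scripts to look and compute and a tool call to move; the robot and the scene stay as the last step left them, time stands still between calls to the robot, and variables do not carry over. Pictures are saved under pics/ and viewed, at most 10 in all, crops included, and the job is handed in when it is done.

Besides the shell and the picture viewer there is one more tool, called after "Call:" by a JSON object that holds its "fn" and its "kwargs". play_rows: Moves the arm, as the interface text tells. Its arguments: {"type":"object","properties":{"targets":{"type":"array"}},"required":["targets"]}

```bash
mkdir -p pics; cat > h.py <<'E'
import numpy as np, cv2
from cell import ctrl
def cal(c):
    k=ctrl.calibration(c); return 200/np.tan(np.radians(k['vfov'])/2),k['cx'],k['cy'],np.array(k['extrinsics'])
def cloud(c,depth):
    f,cx,cy,T=cal(c); v,u=np.mgrid[0:400,0:640]
    P=np.stack([(u-cx)/f*depth,(v-cy)/f*depth,depth],-1)
    W=P@T[:3,:3].T+T[:3,3]; W[depth<=0]=np.nan; return W
E
python3 - <<'E'
from h import *
for c in ['scene','top']:
    im,d=ctrl.get_image(c); cv2.imwrite(f'pics/{c}0.png',im[...,::-1]); np.save(f'{c}.npy',d)
    W=cloud(c,d); print(c,cal(c)[3][:3,3])
    for n in ['tin_center','stand','rocker','jar_large','jar_small','brush']:
        for r in ctrl.trace(c,n)[:4]:
            p=W[r['pixels']]; p=p[~np.isnan(p[:,0])]
            print(n,round(r['confidence'],2),r['bbox'],r['pixels'].sum(),np.median(p,0).round(),np.percentile(p,97,axis=0).round(), np.percentile(p,3,axis=0).round())
E
```

```text
scene [1015.68519916 -170.5993044   923.20747528]
tin_center 0.92 [241.9, 158.3, 298.8, 209.3] 2451 [503. -78. 122.] [547. -15. 125.] [ 441. -139.   85.]
tin_center 0.87 [180.9, 192.3, 214.2, 233.0] 1041 [ 461. -266.   33.] [ 497. -233.   37.] [ 412. -299.    9.]
tin_center 0.68 [181.2, 250.7, 227.3, 293.7] 1228 [ 614. -285.   33.] [ 645. -244.   36.] [ 572. -327.   10.]
rocker 0.72 [324.3, 142.9, 439.0, 217.2] 5305 [562. 174.  76.] [629. 303.  90.] [488.  60.  70.]
jar_small 0.56 [364.2, 219.9, 391.5, 249.5] 659 [700. 116.  73.] [717. 142.  89.] [673.  99.  14.]
brush 0.92 [321.2, 136.7, 383.3, 157.2] 681 [414. 200.  20.] [449. 261.  24.] [382. 111.   3.]
top [ 435.53509925   11.30999691 1016.67006533]
tin_center 0.72 [198.4, 176.0, 311.6, 239.5] 5737 [563. 176.  73.] [627. 303.  88.] [492.  61.  69.]
tin_center 0.7 [420.9, 175.5, 460.6, 207.4] 994 [ 606. -284.   31.] [ 642. -242.   34.] [ 570. -330.    6.]
tin_center 0.67 [419.0, 232.3, 451.3, 270.9] 1041 [ 453. -266.   31.] [ 493. -233.   34.] [ 411. -301.    8.]
tin_center 0.56 [331.4, 208.0, 392.6, 261.2] 2443 [490. -76. 120.] [541. -14. 123.] [ 440. -138.  116.]
stand 0.6 [196.4, 171.5, 407.8, 298.0] 13732 [534.  46.  74.] [625. 301.  95.] [ 374. -170.    6.]
rocker 0.77 [199.7, 174.0, 309.7, 242.8] 5693 [563. 175.  73.] [626. 303.  88.] [492.  61.  70.]
rocker 0.44 [326.5, 148.3, 356.6, 182.0] 830 [657. -28. 113.] [694.   3. 117.] [635. -59.   8.]
jar_large 0.97 [324.0, 144.5, 356.8, 183.0] 872 [659. -27. 113.] [698.   5. 117.] [635. -59.   0.]
jar_small 0.9 [271.6, 149.9, 290.5, 173.3] 498 [681. 121.  82.] [709. 146.  87.] [664.  99.   3.]
brush 0.79 [226.2, 250.8, 287.7, 280.6] 828 [416. 200.  18.] [446. 260.  22.] [381. 110.   8.]
```

```bash
python3 -c "
from h import *
s=ctrl.read_state();print(s)"
```

```text
{'clock': 0.7, 'qpos': array([ 1.1311764 ,  0.62834468,  0.03849042,  1.51741175, -0.02700107,
        0.99629931, -0.02000225]), 'qd': array([ 2.35141062e-04, -5.65673862e-04,  8.52522763e-05, -1.43612637e-03,
        2.09750891e-04, -7.48550866e-04, -1.80711442e-03]), 'tau': array([ 1.69549094e-04, -5.63113368e+01,  1.22510556e+00, -1.93748009e+01,
        1.08914747e-02,  1.43781082e-03,  3.06206665e-06]), 'eef_pos': array([ 237.39728176, -605.10967218,  256.34535437]), 'tool_rot': array([ 3.14153871e+00, -4.62979412e-05,  3.73799573e-01]), 'force': array([0.20267665, 0.59429513, 0.24242766]), 'torque': array([-0.00731326,  0.0571518 , -0.02759367]), 'gripper_force': 0.0, 'width': 85.50614442078889}
```

View pics/scene0.png

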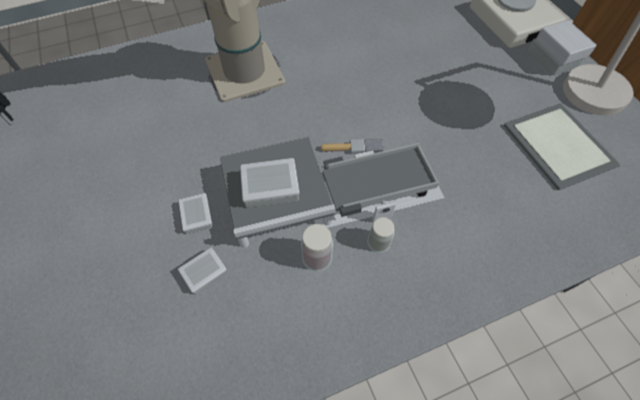

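View pics/top0.png

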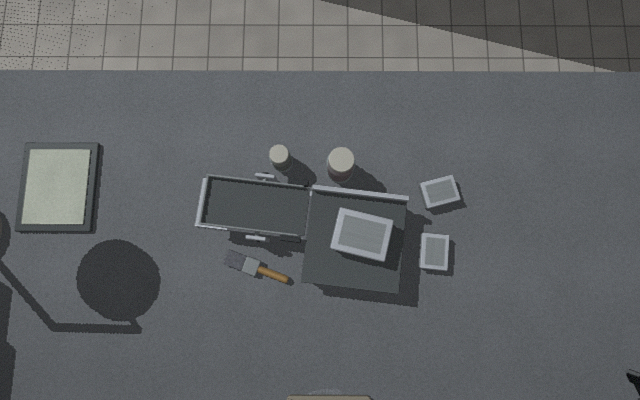

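The top view shows three tin look-alikes: the large tin on the deck at (362,235), and small tins on the bench at (440,192) and (435,252). I choose the one on the deck, which is the largest. The fence is at (360,193) and the tray at (255,207). Next I fit the poses and check with a close crop.

```bash
cat >> h.py <<'E'
def rect(P):
    (c,s,a)=cv2.minAreaRect(P[:,:2].astype(np.float32)); return np.array(c).round(1),np.array(s).round(1),round(a,2)
def tin(c='top',save=None,zl=(114,130),box=None):
    im,d=ctrl.get_image(c); W=cloud(c,d)
    if save: cv2.imwrite(save,im[...,::-1])
    return im,W
E
python3 - <<'E'
from h import *
for c in ['top','scene']:
    im,W=tin(c)
    z=W[...,2]; x=W[...,0]; y=W[...,1]
    box=(x>350)&(x<640)&(y>-230)&(y<340)
    m=(box&(z>113)&(z<130)&(x<590)).astype(np.uint8)
    n,l,s,_=cv2.connectedComponentsWithStats(m); k=1+s[1:,4].argmax(); P=W[l==k]; print(c,'tin top',rect(P),np.median(P[:,2]))
    m=(box&(z>70)&(z<81)&(y<45)).astype(np.uint8)
    n,l,s,_=cv2.connectedComponentsWithStats(m); k=1+s[1:,4].argmax(); P=W[l==k]; print('deck',rect(P),np.median(P[:,2]))
    m=(box&(z>90)&(z<103)&(x>560)&(y<45)).astype(np.uint8)
    n,l,s,_=cv2.connectedComponentsWithStats(m); k=1+s[1:,4].argmax(); P=W[l==k]; print('fence top',rect(P),np.median(P[:,2]),np.polyfit(P[:,1],P[:,0],1))
    m=(box&(z>65)&(z<95)&(y>20)).astype(np.uint8)
    m=cv2.morphologyEx(m,cv2.MORPH_OPEN,np.ones((3,3)))
    r=ctrl.trace(c,'rocker')[0]['pixels']; P=W[r&(z>65)]; print('tray',rect(P),np.median(P[:,2]))
    P=W[r&(z>65)&(z<80)]; print('floor plane',np.linalg.lstsq(np.c_[P[:,:2],np.ones(len(P))],P[:,2],rcond=None)[0])
    if c=='top': cv2.imwrite('pics/crop.png',cv2.resize(im[140:310,190:470,::-1],None,fx=2.8,fy=2.8,interpolation=2))
E
```

```text
top tin top (array([490.7, -76.3]), array([130.3,  99.7]), 76.35) 119.90891550488891
deck (array([476.1, -61.9]), array([235.3, 223.8]), 83.2) 74.60878928129029
fence top (array([592.4, -75.1]), array([233.8,  13. ]), 83.2) 96.25949748368248 [1.17776703e-01 6.00592313e+02]
tray (array([561.9, 181.6]), array([256.8, 153.3]), 83.31) 73.47458124578611
floor plane [2.02999080e-03 7.37170303e-04 7.18770309e+01]
scene tin top (array([489.6, -75. ]), array([130. , 102.5]), 76.2) 122.40168875026325
deck (array([468.6, -60.4]), array([234.3, 214.5]), 83.35) 77.23888082464578
fence top (array([591.6, -74.5]), array([233.7,  14.5]), 83.22) 98.27786257167668 [1.16898952e-01 6.01794672e+02]
tray (array([560.2, 182.1]), array([258.2, 154.9]), 84.34) 76.04637679788846
floor plane [-7.60561967e-03  6.96210520e-04  7.96457695e+01]
```

View pics/crop.png

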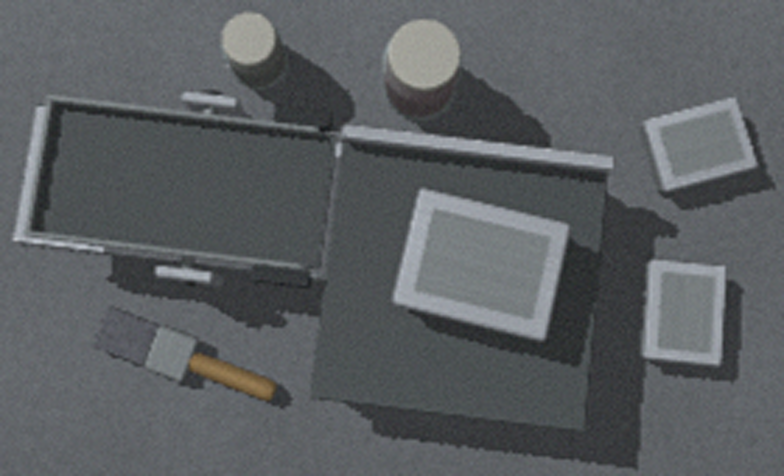

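The crop confirms the choice: the tin on the deck is much larger than the two small ones. The fitted sizes match as well: tin top 130x100 mm, fence 234x13 mm, tray length 257 mm.

```bash
cat >> h.py <<'E'
A=np.radians(83.25); O=np.array([546.8,50.6]); U=np.array([np.cos(A),np.sin(A)]); V=np.array([-U[1],U[0]])
def S(p): q=np.asarray(p)[...,:2]-O; return np.stack([q@U,q@V],-1)
def Wd(x,y): return O+x*U+y*V
def go(x,y,ztip=None):
    s=ctrl.read_state(); psi=s['tool_rot'][2]; t=Wd(x,y)-s['eef_pos'][:2]
    tx=np.array([np.cos(psi),np.sin(psi)]); ty=np.array([np.sin(psi),-np.cos(psi)])
    dz=0 if ztip is None else s['eef_pos'][2]-ctrl.finger_overhang-ztip
    print('to',x,y,ztip,'shift cm',(np.array([t@tx,t@ty,dz])/10).round(2),'spin',round(np.degrees(psi)-83.25,2))
def stat():
    s=ctrl.read_state(); print('t',round(s['clock'],2),'tcp stand',S(s['eef_pos']).round(1),'tip z',round(s['eef_pos'][2]-ctrl.finger_overhang,1),'F',s['force'].round(2),'w',round(s['width'],1))
def look(save=None):
    im,W=tin('top',save); z=W[...,2]; s=S(W)
    b=(s[...,0]>-240)&(s[...,0]<270)&(abs(s[...,1])<110)&(z>100)&(z<130)&(s[...,1]>-57)
    n,l,st,_=cv2.connectedComponentsWithStats(b.astype(np.uint8)); k=1+st[1:,4].argmax(); P=W[l==k]
    c,sz,a=rect(P); Q=S(P); print('tin stand',S(c).round(1),sz,'ang',round((a-83.25+45)%90-45,2),'front x',np.percentile(Q[:,0],99).round(1),'rear',np.percentile(Q[:,0],1).round(1))
    c=np.linalg.lstsq(np.c_[Q,np.ones(len(Q))],P[:,2],rcond=None)[0]
    e=(s[...,0]>232)&(s[...,0]<252)&(abs(s[...,1])<45); e2=(s[...,0]>20)&(s[...,0]<250)&(abs(s[...,1])<55)&(z<95)&(z>30)
    print('tin slope',-c[0].round(4),'floor far z',np.nanmedian(z[e]).round(1),end=' ')
    f=np.linalg.lstsq(np.c_[s[e2],np.ones(e2.sum())],z[e2],rcond=None)[0]; print('floor slope',-f[0].round(4),e2.sum())
E
python3 - <<'E'
from h import *
print(ctrl.finger_overhang); stat(); look(); go(-137,119,200)
E
```

```text
25.0
t 0.9 tcp stand [-687.6  230.2] tip z 231.3 F [-0.18 -0.29 -0.36] w 85.3
tin stand [-132.5   40.7] [130.1 100. ] ang -7.01 front x -67.5 rear -196.8
tin slope -0.0015 floor far z 73.2 floor slope 0.0003 4128
to -137 119 200 shift cm [ 35.79 -43.28   3.13] spin -61.83
```

Call:
{"fn": "play_rows", "kwargs": {"targets": [[0.5, 1.5, -1.8, 0, -6], [1, 4.2, -5, 0, -12], [1, 7.2, -8.6, 0, -18], [1, 10.2, -12.3, 0, -24], [1, 13.2, -16, 0, -30], [1, 16.2, -19.6, 0, -36], [1, 19.2, -23.2, 0, -42], [1, 22.2, -26.8, 0, -48], [1, 25.2, -30.4, 0, -55], [1, 28, -33.9, 0, -61.8]]}}

```text
clock: 1.95
eef_pos: [374.9, -185.5, 256.7]
tool_rot: [3.14, 0.0, 1.457]
force: [1.1, -0.3, -0.3]
width: -0.3
gripper_force: 0.0
```

```bash
python3 -c "
from h import *
stat();go(-137,120,160)"
```

```text
t 1.95 tcp stand [-254.7  143. ] tip z 231.7 F [ 1.09 -0.34 -0.32] w -0.3
to -137 120 160 shift cm [11.76  2.35  7.17] spin 0.25
```

Call:
{"fn": "play_rows", "kwargs": {"targets": [[1, 3, 0.6, 1, 0], [1, 6, 1.2, 2.5, 0], [1, 9, 1.8, 4, 0], [1, 11.5, 2.2, 5.5, 0], [1, 11.8, 2.3, 7, 0], [1, 11.8, 2.3, 9, 0], [1, 11.8, 2.3, 11, 0], [1, 11.8, 2.3, 12.5, 0], [1, 11.8, 2.3, 13.1, 0], [1, 11.8, 2.3, 13.1, 0]]}}

```text
clock: 2.95
eef_pos: [410.9, -72.8, 124.9]
tool_rot: [-3.141, 0.0, 1.453]
force: [0.3, 0.1, 1.1]
width: -0.0
gripper_force: 0.0
```

```bash
python3 - <<'E'
from h import *
stat()
im,d=ctrl.get_image('scene'); cv2.imwrite('pics/s1.png',cv2.resize(im[80:260,150:460,::-1],None,fx=2.5,fy=2.5))
E
```

```text
t 2.95 tcp stand [-138.5  120.5] tip z 99.9 F [0.32 0.14 1.06] w -0.0
```

View pics/s1.png

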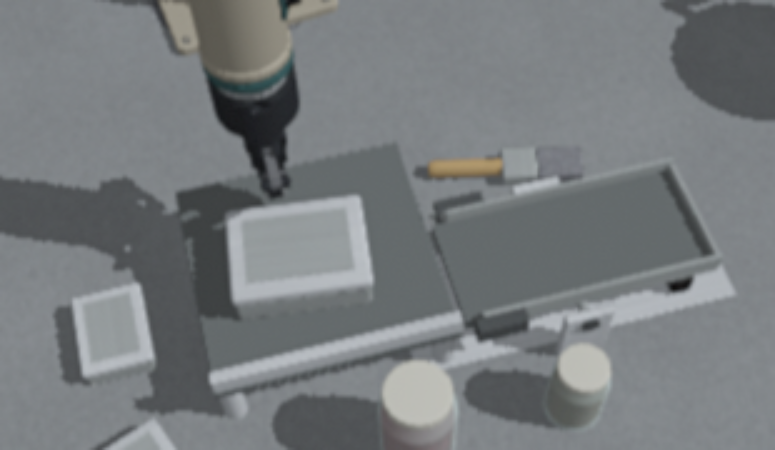

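The shut fingers, at (275,190) in the crop, stand beside the tin's robot-side long face, clear of it. Next I push toward the fence (tool +y).

Call:
{"fn": "play_rows", "kwargs": {"targets": [[1, 0, 0.3, 0, 0], [1, 0, 0.6, 0, 0], [1, 0, 0.9, 0, 0], [1, 0, 1.2, 0, 0], [1, 0, 1.5, 0, 0], [1, 0, 1.8, 0, 0], [1, 0, 2.1, 0, 0], [1, 0, 2.4, 0, 0], [1, 0, 2.7, 0, 0], [1, 0, 3.0, 0, 0]]}}

```text
clock: 4.0
eef_pos: [441.3, -76.4, 125.2]
tool_rot: [3.141, -0.0, 1.452]
force: [-2.4, -0.5, -0.4]
width: -0.2
gripper_force: 1.2
```

```bash
python3 -c "
from h import *
stat();look()"
```

```text
t 4.0 tcp stand [-138.6   89.9] tip z 100.2 F [-2.36 -0.52 -0.41] w -0.2
tin stand [-130.3   24.7] [129.8 100.4] ang -4.5 front x -65.2 rear -194.4
tin slope 0.0031 floor far z 72.9 floor slope 0.0 4127
```

Call:
{"fn": "play_rows", "kwargs": {"targets": [[1, 0, 0.3, 0, 0], [1, 0, 0.6, 0, 0], [1, 0, 0.9, 0, 0], [1, 0, 1.2, 0, 0], [1, 0, 1.5, 0, 0], [1, 0, 1.8, 0, 0], [1, 0, 2.1, 0, 0], [1, 0, 2.3, 0, 0], [1, 0, 2.5, 0, 0], [1, 0, 2.6, 0, 0]]}}

```text
clock: 5.05
eef_pos: [466.8, -79.5, 125.3]
tool_rot: [3.141, -0.0, 1.452]
force: [-1.5, -0.5, -0.1]
width: 0.2
gripper_force: 1.1
```

```bash
python3 -c "
from h import *
stat();look()"
```

```text
t 5.05 tcp stand [-138.6   64.1] tip z 100.3 F [-1.46 -0.55 -0.14] w 0.2
tin stand [-126.9    0.2] [130.1 100.1] ang -0.5 front x -62.6 rear -187.4
tin slope 0.0007 floor far z 73.2 floor slope -0.0003 4125
```

Call:
{"fn": "play_rows", "kwargs": {"targets": [[1, 0, 0.1, 0, 0], [1, 0, 0.2, 0, 0], [1, 0, 0.3, 0, 0], [1, 0, 0.35, 0, 0], [1, 0, 0.4, 0, 0]]}}

```text
clock: 5.6
eef_pos: [470.6, -79.9, 125.3]
tool_rot: [-3.141, 0.0, 1.452]
force: [-2.6, 0.8, 0.6]
width: 0.3
gripper_force: 1.4
```

```bash
python3 -c "
from h import *
stat();look()"
```

```text
t 5.6 tcp stand [-138.6   60.3] tip z 100.3 F [-2.56  0.84  0.62] w 0.3
tin stand [-125.7   -3.5] [128.7  99.9] ang 0.2 front x -62.1 rear -186.6
tin slope 0.0058 floor far z 73.1 floor slope -0.0007 4123
```

Call:
{"fn": "play_rows", "kwargs": {"targets": [[1, 0, -0.5, 0, 0], [1, 0, -1.5, -1, 0], [1, 0, -1.5, -4, 0], [0.5, -3, 0, -5, 0], [0.5, -6, 3, -5, 0], [0.5, -8.2, 6.4, -5, 0], [0.5, -8.2, 6.4, -4, 0], [0.5, -8.2, 6.4, -2, 0], [0.5, -8.2, 6.4, -0.5, 0], [0.5, -8.2, 6.4, 0, 0]]}}

```text
clock: 6.65
eef_pos: [523.2, -168.1, 124.5]
tool_rot: [-3.14, -0.001, 1.453]
force: [0.4, 0.1, 0.2]
width: 43.0
gripper_force: 0.0
```

```bash
python3 -c "
from h import *
stat();look('pics/t2.png');im=cv2.imread('pics/t2.png')
im2,d=ctrl.get_image('scene');a=cv2.resize(im[140:310,250:470],None,fx=2.5,fy=2.5)
b=cv2.resize(im2[80:260,180:330,::-1],(354,425));cv2.imwrite('pics/c2.png',np.hstack([cv2.resize(a,(430,425)),b]))"
```

```text
t 6.65 tcp stand [-220.    -2.2] tip z 99.5 F [0.37 0.05 0.24] w 43.0
tin stand [-126.4   -3.7] [130.2 100.4] ang 0.04 front x -62.6 rear -189.4
tin slope -0.0007 floor far z 73.3 floor slope 0.0001 4137
```

View pics/c2.png

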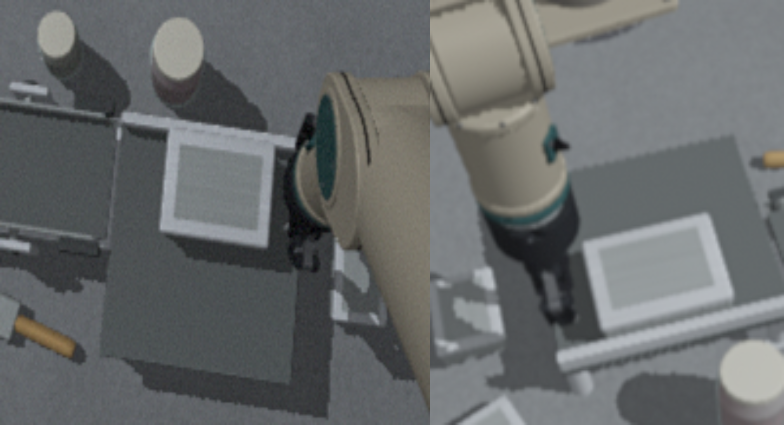

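Call:
{"fn": "play_rows", "kwargs": {"targets": [[0.5, 0.4, 0, 0, 0], [0.5, 0.8, 0, 0, 0], [0.5, 1.1, 0, 0, 0], [0.5, 1.4, 0, 0, 0], [0.5, 1.6, 0, 0, 0], [0.5, 1.8, 0, 0, 0], [0.5, 2.0, 0, 0, 0], [0.5, 2.3, 0, 0, 0], [0.5, 2.6, 0, 0, 0], [0.5, 3.0, 0, 0, 0]]}}

```text
clock: 7.75
eef_pos: [527.9, -139.7, 125.3]
tool_rot: [-3.142, 0.001, 1.451]
force: [0.3, -3.2, 0.9]
width: 42.7
gripper_force: 1.7
```

Call:
{"fn": "play_rows", "kwargs": {"targets": [[0.5, 0.4, 0, 0, 0], [0.5, 0.8, 0, 0, 0], [0.5, 1.2, 0, 0, 0], [0.5, 1.6, 0, 0, 0], [0.5, 2.0, 0, 0, 0], [0.5, 2.4, 0, 0, 0], [0.5, 2.8, 0, 0, 0], [0.5, 3.2, 0, 0, 0], [0.5, 3.5, 0, 0, 0], [0.5, 3.7, 0, 0, 0]]}}

```text
clock: 8.75
eef_pos: [532.4, -102.0, 125.3]
tool_rot: [-3.142, -0.0, 1.453]
force: [-0.2, -4.7, 1.3]
width: 42.6
gripper_force: 1.9
```

```bash
python3 -c "
from h import *
stat();look()"
```

```text
t 8.75 tcp stand [-153.2   -3.7] tip z 100.3 F [-0.15 -4.7   1.34] w 42.6
tin stand [-78.2  -3.8] [129.6 100.3] ang -0.08 front x -14.8 rear -139.0
tin slope 0.0004 floor far z 73.2 floor slope -0.0005 4124
```

Call:
{"fn": "play_rows", "kwargs": {"targets": [[0.5, 0.3, 0, 0, 0], [0.5, 0.6, 0, 0, 0], [0.5, 1.0, 0, 0, 0], [0.5, 1.4, 0, 0, 0], [0.5, 1.8, 0, 0, 0], [0.5, 2.2, 0, 0, 0], [0.5, 2.6, 0, 0, 0], [0.5, 3.0, 0, 0, 0], [0.5, 3.4, 0, 0, 0], [0.5, 3.8, 0, 0, 0]]}}

```text
clock: 9.8
eef_pos: [536.9, -64.3, 125.3]
tool_rot: [-3.142, 0.0, 1.452]
force: [-0.5, -4.1, 1.0]
width: 42.8
gripper_force: 1.9
```

Call:
{"fn": "play_rows", "kwargs": {"targets": [[0.5, 0.4, 0, 0, 0], [0.5, 0.8, 0, 0, 0], [0.5, 1.2, 0, 0, 0], [0.5, 1.6, 0, 0, 0], [0.5, 2.0, 0, 0, 0], [0.5, 2.4, 0, 0, 0], [0.5, 2.8, 0, 0, 0], [0.5, 3.2, 0, 0, 0], [0.5, 3.5, 0, 0, 0], [0.5, 3.7, 0, 0, 0]]}}

```text
clock: 10.8
eef_pos: [541.3, -27.6, 125.4]
tool_rot: [3.141, 0.0, 1.453]
force: [-1.0, -4.3, 2.2]
width: 42.6
gripper_force: 2.2
```

```bash
python3 -c "
from h import *
stat();look();go(-40,-4,100)"
```

```text
t 10.8 tcp stand [-78.3  -3.8] tip z 100.4 F [-1.01 -4.3   2.19] w 42.6
tin stand [-1.8 -5.1] [127.  103.1] ang 0.16 front x 60.0 rear -58.9
tin slope 0.006 floor far z 73.0 floor slope 0.0012 3377
to -40 -4 100 shift cm [3.8  0.02 0.04] spin -0.0
```

Call:
{"fn": "play_rows", "kwargs": {"targets": [[0.5, 0.3, 0, 0, 0], [0.5, 0.6, 0, 0, 0], [0.5, 1.0, 0, 0, 0], [0.5, 1.4, 0, 0, 0], [0.5, 1.8, 0, 0, 0], [0.5, 2.2, 0, 0, 0], [0.5, 2.6, 0, 0, 0], [0.5, 3.0, 0, 0, 0], [0.5, 3.4, 0, 0, 0], [0.5, 3.8, 0, 0, 0]]}}

```text
clock: 11.85
eef_pos: [545.6, 10.3, 125.2]
tool_rot: [-3.141, -0.0, 1.453]
force: [-0.1, -1.5, -0.1]
width: 42.6
gripper_force: 1.1
```

```bash
python3 -c "
from h import *
stat();look()"
```

```text
t 11.85 tcp stand [-40.1  -3.5] tip z 100.2 F [-0.14 -1.54 -0.12] w 42.6
tin stand [45.2 -3.6] [109.5 100.1] ang -0.01 front x 98.6 rear -3.5
tin slope 0.0242 floor far z 73.2 floor slope 0.0014 2725
```

Call:
{"fn": "play_rows", "kwargs": {"targets": [[0.5, 0.3, 0, 0, 0], [0.5, 0.6, 0, 0, 0], [0.5, 1.0, 0, 0, 0], [0.5, 1.4, 0, 0, 0], [0.5, 1.8, 0, 0, 0], [0.5, 2.2, 0, 0, 0], [0.5, 2.6, 0, 0, 0], [0.5, 3.0, 0, 0, 0], [0.5, 3.3, 0, 0, 0], [0.5, 3.5, 0, 0, 0]]}}

```text
clock: 12.9
eef_pos: [549.9, 44.9, 125.4]
tool_rot: [3.141, -0.0, 1.453]
force: [-1.5, -2.6, -0.6]
width: 42.6
gripper_force: 1.3
```

```bash
python3 -c "
from h import *
stat();look('pics/t3.png')"
```

```text
t 12.9 tcp stand [-5.2 -3.8] tip z 100.4 F [-1.54 -2.58 -0.65] w 42.6
tin stand [92.  -3.9] [ 85.9 100. ] ang -0.19 front x 133.7 rear 55.1
tin slope 0.0131 floor far z 73.3 floor slope 0.0021 2084
```

Call:
{"fn": "play_rows", "kwargs": {"targets": [[0.5, 0.3, 0, 0, 0], [0.5, 0.6, 0, 0, 0], [0.5, 1.0, 0, 0, 0], [0.5, 1.4, 0, 0, 0], [0.5, 1.8, 0, 0, 0], [0.5, 2.2, 0, 0, 0], [0.5, 2.6, 0, 0, 0], [0.5, 3.0, 0, 0, 0], [0.5, 3.3, 0, 0, 0], [0.5, 3.5, 0, 0, 0]]}}

```text
clock: 13.95
eef_pos: [554.1, 79.7, 125.4]
tool_rot: [3.141, -0.0, 1.453]
force: [-0.2, -4.1, 1.4]
width: 42.6
gripper_force: 1.9
```

```bash
python3 -c "
from h import *
stat();look()"
```

```text
t 13.95 tcp stand [29.7 -3.8] tip z 100.4 F [-0.23 -4.11  1.44] w 42.6
tin stand [140.1  -3.7] [59.7 99.8] ang 0.26 front x 168.7 rear 114.3
tin slope 0.0271 floor far z 73.2 floor slope 0.0006 1378
```

Call:
{"fn": "play_rows", "kwargs": {"targets": [[0.5, 0.2, 0, 0, 0], [0.5, 0.4, 0, 0, 0], [0.5, 0.6, 0, 0, 0], [0.5, 0.8, 0, 0, 0], [0.5, 1.0, 0, 0, 0], [0.5, 1.2, 0, 0, 0], [0.5, 1.4, 0, 0, 0], [0.5, 1.6, 0, 0, 0], [0.5, 1.8, 0, 0, 0], [0.5, 2.0, 0, 0, 0]]}}

```text
clock: 15.0
eef_pos: [556.4, 99.3, 125.4]
tool_rot: [3.142, 0.0, 1.452]
force: [0.1, -4.0, 2.7]
width: 42.8
gripper_force: 2.2
```

```bash
cat >> h.py <<'E'
def ends():
    for c in ['top','scene']:
        im,d=ctrl.get_image(c); W=cloud(c,d); s=S(W); z=W[...,2]; b=(s[...,0]>232)&(s[...,0]<250)&(abs(s[...,1])<45); print(c,'far z',np.nanmedian(z[b]).round(2),b.sum(),end='; ')
        t=(z>95)&(z<135)&(s[...,0]>100)&(s[...,0]<260)&(abs(s[...,1]+4)<40)
        print('tin front',np.percentile(s[t][:,0],99).round(1))
E
python3 -c "
from h import *
stat();look();ends()"
```

```text
t 15.0 tcp stand [49.5 -3.8] tip z 100.4 F [ 0.06 -4.    2.71] w 42.8
tin stand [173.5   4. ] [91.8 39.8] ang 11.15 front x 188.5 rear 148.9
tin slope 0.0436 floor far z 73.3 floor slope 0.0056 984
top far z 73.07 263; tin front 189.1
scene far z 75.46 220; tin front 188.6
```

Call:
{"fn": "play_rows", "kwargs": {"targets": [[0.5, 0.1, 0, 0, 0], [0.5, 0.2, 0, 0, 0], [0.5, 0.3, 0, 0, 0], [0.5, 0.4, 0, 0, 0], [0.5, 0.5, 0, 0, 0], [0.5, 0.6, 0, 0, 0], [0.5, 0.7, 0, 0, 0], [0.5, 0.8, 0, 0, 0], [0.5, 0.9, 0, 0, 0], [0.5, 1.0, 0, 0, 0]]}}

```text
clock: 16.15
eef_pos: [557.6, 109.1, 125.4]
tool_rot: [-3.142, 0.0, 1.452]
force: [-1.2, -5.8, 3.8]
width: 42.7
gripper_force: 2.5
```

```bash
python3 -c "
from h import *
stat();ends()"
```

```text
t 16.15 tcp stand [59.3 -3.8] tip z 100.4 F [-1.17 -5.8   3.76] w 42.7
top far z 73.15 264; tin front 198.8
scene far z 75.5 215; tin front 197.9
```

Call:
{"fn": "play_rows", "kwargs": {"targets": [[0.5, 0.1, 0, 0, 0], [0.5, 0.2, 0, 0, 0], [0.5, 0.3, 0, 0, 0], [0.5, 0.4, 0, 0, 0], [0.5, 0.5, 0, 0, 0]]}}

```text
clock: 16.75
eef_pos: [558.2, 114.3, 125.4]
tool_rot: [3.141, -0.0, 1.452]
force: [-0.7, -4.5, 3.4]
width: 42.6
gripper_force: 2.3
```

```bash
python3 -c "
from h import *
stat();ends()"
```

```text
t 16.75 tcp stand [64.6 -3.9] tip z 100.4 F [-0.74 -4.52  3.41] w 42.6
top far z 69.57 257; tin front 204.0
scene far z 71.42 217; tin front 203.6
```

The tray has begun to dip, so I take the push off.

Call:
{"fn": "play_rows", "kwargs": {"targets": [[0.5, -0.6, 0, 0, 0], [0.5, -1.2, 0, -0.2, 0], [0.5, -1.2, 0, -0.2, 0]]}}

```text
clock: 17.15
eef_pos: [556.7, 101.7, 127.4]
tool_rot: [3.142, -0.0, 1.451]
force: [-0.0, -0.7, -0.3]
width: 42.4
gripper_force: 0.0
```

```bash
python3 -c "
from h import *
stat();ends()"
```

```text
t 17.15 tcp stand [51.9 -3.8] tip z 102.4 F [-0.03 -0.69 -0.27] w 42.4
top far z 73.2 262; tin front 202.6
scene far z 75.38 213; tin front 202.1
```

Call:
{"fn": "play_rows", "kwargs": {"targets": [[0.5, 0, 0, 0, 0], [0.5, 0, 0, 0, 0], [0.5, 0, 0, 0, 0]]}}

```text
clock: 17.55
eef_pos: [556.7, 102.4, 127.3]
tool_rot: [3.142, -0.0, 1.453]
force: [-0.2, 0.0, 0.5]
width: 42.7
gripper_force: 0.0
```

```bash
python3 -c "
from h import *
stat();ends()"
```

```text
t 17.55 tcp stand [52.7 -3.8] tip z 102.3 F [-0.18  0.04  0.47] w 42.7
top far z 73.13 267; tin front 202.4
scene far z 75.53 217; tin front 201.9
```

Call:
{"fn": "play_rows", "kwargs": {"targets": [[0.5, 0.4, 0, 0.4, 0], [0.5, 0.8, 0, 0.8, 0], [0.5, 1.0, 0, 0.8, 0], [0.5, 1.2, 0, 0.8, 0], [0.5, 1.4, 0, 0.8, 0], [0.5, 0.7, 0, 0.6, 0], [0.5, 0.2, 0, 0.4, 0], [0.5, 0.2, 0, 0.4, 0]]}}

```text
clock: 18.45
eef_pos: [557.3, 103.3, 123.8]
tool_rot: [3.141, -0.0, 1.451]
force: [0.9, -0.8, -0.4]
width: 42.6
gripper_force: 0.0
```

```bash
python3 -c "
from h import *
stat();ends()"
```

```text
t 18.45 tcp stand [53.5 -4.3] tip z 98.8 F [ 0.9  -0.81 -0.39] w 42.6
top far z 73.29 263; tin front 203.1
scene far z 75.6 211; tin front 203.3
```

Call:
{"fn": "play_rows", "kwargs": {"targets": [[0.5, 0.5, 0, 0.4, 0], [0.5, 0.9, 0, 0.4, 0], [0.5, 1.1, 0, 0.4, 0], [0.5, 1.3, 0, 0.4, 0], [0.5, 1.5, 0, 0.4, 0], [0.5, 0.8, 0, 0.2, 0], [0.5, 0.3, 0, 0, 0], [0.5, 0.3, 0, 0, 0]]}}

```text
clock: 19.35
eef_pos: [557.6, 106.5, 123.6]
tool_rot: [3.141, -0.0, 1.451]
force: [-0.5, -0.4, 0.2]
width: 42.7
gripper_force: 0.0
```

```bash
python3 -c "
from h import *
stat();ends()"
```

```text
t 19.35 tcp stand [56.8 -4.1] tip z 98.6 F [-0.5  -0.4   0.19] w 42.7
top far z 67.12 249; tin front 208.3
scene far z 69.68 204; tin front 208.6
```

Call:
{"fn": "play_rows", "kwargs": {"targets": [[0.5, 0, 0, 0, 0], [0.5, 0, 0, 0, 0], [0.5, 0, 0, 0, 0]]}}

```text
clock: 19.75
eef_pos: [557.3, 107.4, 123.3]
tool_rot: [-3.142, -0.0, 1.453]
force: [-0.2, 0.0, -0.0]
width: 42.6
gripper_force: 0.0
```

```bash
python3 -c "
from h import *
stat();ends()"
```

```text
t 19.75 tcp stand [57.6 -3.8] tip z 98.3 F [-0.19  0.01 -0.05] w 42.6
top far z 67.46 257; tin front 208.5
scene far z 69.72 211; tin front 208.3
```

Call:
{"fn": "play_rows", "kwargs": {"targets": [[0.5, 0, 0, 0, 0], [0.5, 0, 0, 0, 0], [0.5, 0, 0, 0, 0], [0.5, 0, 0, 0, 0], [0.5, 0, 0, 0, 0]]}}

```text
clock: 20.35
eef_pos: [557.3, 107.2, 123.3]
tool_rot: [3.142, -0.0, 1.452]
force: [-0.3, -0.0, -1.0]
width: 42.5
gripper_force: 0.0
```

```bash
python3 -c "
from h import *
stat();ends()"
```

```text
t 20.35 tcp stand [57.4 -3.8] tip z 98.3 F [-0.33 -0.03 -0.97] w 42.5
top far z 67.29 253; tin front 208.4
scene far z 69.71 209; tin front 208.5
```

Call:
{"fn": "play_rows", "kwargs": {"targets": [[0.5, 0.5, 0, 0, 0], [0.5, 0.9, 0, 0, 0], [0.5, 1.1, 0, 0, 0], [0.5, 1.25, 0, 0, 0], [0.5, 1.35, 0, 0, 0], [0.5, 0.6, 0, -0.2, 0], [0.5, 0, 0, -0.4, 0]]}}

```text
clock: 21.15
eef_pos: [557.2, 106.6, 127.4]
tool_rot: [-3.141, 0.0, 1.453]
force: [0.1, -0.8, -0.8]
width: 42.7
gripper_force: 0.0
```

```bash
python3 -c "
from h import *
stat();ends()"
```

```text
t 21.15 tcp stand [56.9 -3.7] tip z 102.4 F [ 0.12 -0.78 -0.77] w 42.7
top far z 61.0 252; tin front 210.7
scene far z 62.86 188; tin front 210.7
```

Call:
{"fn": "play_rows", "kwargs": {"targets": [[0.5, 0, 0, 0, 0], [0.5, 0, 0, 0, 0], [0.5, 0, 0, 0, 0]]}}

```text
clock: 21.55
eef_pos: [557.3, 107.5, 127.3]
tool_rot: [-3.142, -0.0, 1.453]
force: [0.3, -0.7, -0.9]
width: 43.0
gripper_force: 0.0
```

```bash
python3 -c "
from h import *
stat();ends()"
```

```text
t 21.55 tcp stand [57.7 -3.8] tip z 102.3 F [ 0.34 -0.7  -0.9 ] w 43.0
top far z 54.85 240; tin front 213.3
scene far z 56.01 154; tin front 212.7
```

It is going down untouched, so I lift clear.

Call:
{"fn": "play_rows", "kwargs": {"targets": [[0.5, -0.3, 0, -0.5, 0], [0.5, -0.6, 0, -1.5, 0], [0.5, -1, 0, -3, 0], [0.5, -1, 0, -5, 0], [0.5, -1.5, 0, -7, 0], [0.5, -2.5, 0, -9, 0], [0.5, -4.5, 0, -11, 0], [0.5, -8, 0, -12, 0], [0.5, -12, 0, -12, 0], [0.5, -15, 0, -12, 0]]}}

```text
clock: 22.65
eef_pos: [539.3, -44.8, 248.8]
tool_rot: [3.14, 0.001, 1.451]
force: [-0.4, -0.1, -0.5]
width: 42.9
gripper_force: 0.0
```

Call:
{"fn": "play_rows", "kwargs": {"targets": [[0.5, -4, 0, 0, 0], [0.5, -8, 0, 0, 0], [0.5, -10, 0, 0, 0], [0.5, -10, 0, 0, 0], [0.5, -10, 0, 0, 0], [0.5, -10, 0, 0, 0], [0.5, -10, 0, 0, 0], [0.5, -10, 0, 0, 0], [0.5, -10, 0, 0, 0], [0.5, -10, 0, 0, 0]]}}

```text
clock: 23.65
eef_pos: [527.9, -140.7, 247.3]
tool_rot: [-3.142, -0.0, 1.453]
force: [0.4, -0.1, 0.3]
width: 42.6
gripper_force: 0.0
```

```bash
python3 -c "
from h import *
stat();ends();look('pics/t4.png');im=cv2.imread('pics/t4.png');cv2.imwrite('pics/c4.png',cv2.resize(im[130:310,180:480],None,fx=2.5,fy=2.5))"
```

```text
t 23.65 tcp stand [-192.2   -3.7] tip z 222.3 F [ 0.4  -0.1   0.32] w 42.6
top far z 46.37 232; tin front 214.7
scene far z 48.55 121; tin front 215.1
tin stand [149.1  -4.3] [126.9 100.2] ang -0.26 front x 208.5 rear 87.2
tin slope 0.1752 floor far z 46.2 floor slope 0.2202 1716
```

View pics/c4.png

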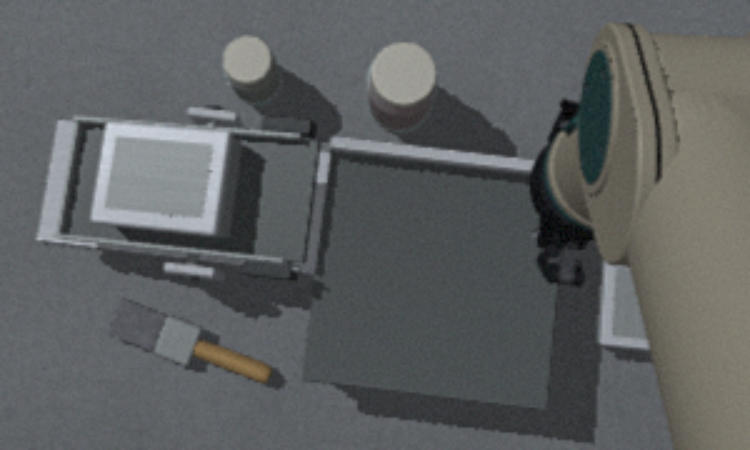

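The picture shows the tray fully down (floor slope 0.22), with the tin in line on it at (165,180) in the crop. The jars and brush are where they were and the arm is clear.

```bash
python3 -c "
from h import *
im,d=ctrl.get_image('top');W=cloud('top',d);s=S(W);z=W[...,2]
b=(abs(s[...,0]-152)<50)&(abs(s[...,1]+4)<40)&(z>80);print(np.linalg.lstsq(np.c_[s[b],np.ones(b.sum())],z[b],rcond=None)[0])
print(ctrl.finish_job())"
```

```text
[-2.22068595e-01 -8.60789891e-04  1.46702500e+02]
the job is handed in; nothing more can be done
None
```

The tray is tipped fully down, measured at about 0.22 rad, with the tin lying flat and in line on it. The arm is clear, the jars and brush look untouched, and the job was handed in after about 24 s; no verdict was returned.

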